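# Spin-test the trolley casters and scrap the binding ones

## Task

The three casters off the laboratory trolley stand upside down on the bench. Spin each wheel with a flick along the top of its tread to see whether it runs on freely, and put every caster whose wheel binds (stops as soon as you let go) into the grey scrap tray. Leave the free-running casters standing where they are, and do not disturb the glassware, bottles and spanner around them.

Things in the scene. Friction and masses are not known exactly. Their poses are not given: they have to be found in the camera images.
- caster_a_mid (a point): One of three identical-looking plate casters, upside down on the bench: steel plate down (80 mm along the axle x 100 mm), fork, wheel on top; loose, 0.5 kg, 106 mm high. Point: its centre, 53 mm above the underside; x along the axle, y the rolling direction, z up. Axle 66 mm up; wheel 80 mm across, 30 mm wide, bare above the fork legs, which end 81 mm up (44 mm over legs, 56 over bolts).
- wheel_a (a joint): Turn of caster_a's wheel (rad, endless, about the caster's +x), within 0.08 of 0 at the start, chalk line then on top. A fingertip's stroke along the top turns any wheel. Sound (drag under 0.001 N m): stroked at 0.2 m/s it runs on by itself for seconds. Binding (0.02 to 0.05 N m): stops within 0.1 s once the finger leaves. Looks do not tell.
- caster_b_mid (a point): One of three identical-looking plate casters, upside down on the bench: steel plate down (80 mm along the axle x 100 mm), fork, wheel on top; loose, 0.5 kg, 106 mm high. Point: its centre, 53 mm above the underside; x along the axle, y the rolling direction, z up. Axle 66 mm up; wheel 80 mm across, 30 mm wide, bare above the fork legs, which end 81 mm up (44 mm over legs, 56 over bolts).
- wheel_b (a joint): Turn of caster_b's wheel (rad, endless, about the caster's +x), within 0.08 of 0 at the start, chalk line then on top. A fingertip's stroke along the top turns any wheel. Sound (drag under 0.001 N m): stroked at 0.2 m/s it runs on by itself for seconds. Binding (0.02 to 0.05 N m): stops within 0.1 s once the finger leaves. Looks do not tell.
- caster_c_mid (a point): One of three identical-looking plate casters, upside down on the bench: steel plate down (80 mm along the axle x 100 mm), fork, wheel on top; loose, 0.5 kg, 106 mm high. Point: its centre, 53 mm above the underside; x along the axle, y the rolling direction, z up. Axle 66 mm up; wheel 80 mm across, 30 mm wide, bare above the fork legs, which end 81 mm up (44 mm over legs, 56 over bolts).
- wheel_c (a joint): Turn of caster_c's wheel (rad, endless, about the caster's +x), within 0.08 of 0 at the start, chalk line then on top. A fingertip's stroke along the top turns any wheel. Sound (drag under 0.001 N m): stroked at 0.2 m/s it runs on by itself for seconds. Binding (0.02 to 0.05 N m): stops within 0.1 s once the finger leaves. Looks do not tell.
- bearing_a: The bearing race of caster_a, hidden inside its fork on the +x side; where a wheel binds it rubs on the wheel's face with a few newtons. It shifts by only about 0.4 mm, too little to see or to read from its pose: the wheel must be spun to know.
- bearing_b: The bearing race of caster_b, hidden inside its fork on the +x side; where a wheel binds it rubs on the wheel's face with a few newtons. It shifts by only about 0.4 mm, too little to see or to read from its pose: the wheel must be spun to know.
- bearing_c: The bearing race of caster_c, hidden inside its fork on the +x side; where a wheel binds it rubs on the wheel's face with a few newtons. It shifts by only about 0.4 mm, too little to see or to read from its pose: the wheel must be spun to know.
- scrap_tray: Scrap tray: grey open plastic tray fixed to the bench, 340 x 230 mm outside (its x and y), walls 55 mm high and 5 mm thick, floor 5 mm thick, with a rim 10 mm out; origin at the centre of its underside. Room for three casters side by side along x.
- beaker_small: Small empty glass beaker, 52 mm across, 70 mm high, stands among the casters; origin at the centre of its underside. Loose; not part of the job.
- beaker_large: Empty glass beaker, 72 mm across, 95 mm high, towards the far edge of the bench; origin at the centre of its underside. Loose; not part of the job.
- reagent_bottle: Amber glass bottle with black cap, 68 mm across, 130 mm high, on the left; origin at the centre of its underside. Loose; not part of the job.
- oil_bottle: Small white plastic bottle, 40 mm across, 105 mm high, near the robot on its left; origin at the centre of its underside. Loose; not part of the job.
- spanner: Steel spanner 190 mm long lying flat, on the left (origin below its middle). Loose; not part of the job.
There are look-alikes about, which are no part of the job. Leave any purple look-alike of the part that bears caster_b_mid alone.

How it is judged:
On the way:
1. every wheel has been spun: beyond 1 rad if it runs freely, beyond 0.2 rad if it binds, either way (((value of joint wheel_a above 1 rad or value of joint wheel_a below -1 rad) or ((value of joint wheel_a above 0.2 rad or value of joint wheel_a below -0.2 rad) and contact force between bearing_a and anything else above 0.8 N)) and ((value of joint wheel_b above 1 rad or value of joint wheel_b below -1 rad) or ((value of joint wheel_b above 0.2 rad or value of joint wheel_b below -0.2 rad) and contact force between bearing_b and anything else above 0.8 N)) and ((value of joint wheel_c above 1 rad or value of joint wheel_c below -1 rad) or ((value of joint wheel_c above 0.2 rad or value of joint wheel_c below -0.2 rad) and contact force between bearing_c and anything else above 0.8 N))), for 0.1 s.
At the end, for the whole second after the job is handed in: Every caster whose wheel binds rests in the scrap tray (centre within its walls, below 75 mm above its underside, still); every caster whose wheel runs freely stands upright (within 0.12 rad) within 40 mm of where it began, its wheel having turned more than 1 rad (((x of caster_a_mid in the frame of scrap_tray between -0.165 and 0.165 m and y of caster_a_mid in the frame of scrap_tray between -0.11 and 0.11 m and z of caster_a_mid in the frame of scrap_tray between 0 and 0.075 m and linear speed of caster_a below 0.03 m/s) or (contact force between bearing_a and anything else below 0.2 N and (distance of caster_a_mid from where it was at the start of the episode below 0.04 m and angle between caster_a_mid's own z axis and vertical below 0.12 rad and (value of joint wheel_a above 1 rad or value of joint wheel_a below -1 rad)))) and ((x of caster_b_mid in the frame of scrap_tray between -0.165 and 0.165 m and y of caster_b_mid in the frame of scrap_tray between -0.11 and 0.11 m and z of caster_b_mid in the frame of scrap_tray between 0 and 0.075 m and linear speed of caster_b below 0.03 m/s) or (contact force between bearing_b and anything else below 0.2 N and (distance of caster_b_mid from where it was at the start of the episode below 0.04 m and angle between caster_b_mid's own z axis and vertical below 0.12 rad and (value of joint wheel_b above 1 rad or value of joint wheel_b below -1 rad)))) and ((x of caster_c_mid in the frame of scrap_tray between -0.165 and 0.165 m and y of caster_c_mid in the frame of scrap_tray between -0.11 and 0.11 m and z of caster_c_mid in the frame of scrap_tray between 0 and 0.075 m and linear speed of caster_c below 0.03 m/s) or (contact force between bearing_c and anything else below 0.2 N and (distance of caster_c_mid from where it was at the start of the episode below 0.04 m and angle between caster_c_mid's own z axis and vertical below 0.12 rad and (value of joint wheel_c above 1 rad or value of joint wheel_c below -1 rad))))); the robot touches nothing.
It fails at once if a bystander is shifted by more than 30 mm (distance of any of beaker_small, beaker_large, reagent_bottle, oil_bottle, spanner from where it was at the start of the episode above 0.03 m).
It fails at once if a beaker or bottle is tipped over (angle between any of beaker_small, beaker_large, reagent_bottle, oil_bottle's own z axis and vertical above 0.5 rad).
It fails at once if a free-running caster (its bearing not rubbing) is lifted off the bench by more than 40 mm or knocked over ((contact force between bearing_a and anything else below 0.2 N and (height (world z) of caster_a_mid above 0.093 m or (angle between caster_a_mid's own z axis and vertical above 0.7 rad and not (horizontal distance between caster_a_mid and scrap_tray below 0.22 m)))) or (contact force between bearing_b and anything else below 0.2 N and (height (world z) of caster_b_mid above 0.093 m or (angle between caster_b_mid's own z axis and vertical above 0.7 rad and not (horizontal distance between caster_b_mid and scrap_tray below 0.22 m)))) or (contact force between bearing_c and anything else below 0.2 N and (height (world z) of caster_c_mid above 0.093 m or (angle between caster_c_mid's own z axis and vertical above 0.7 rad and not (horizontal distance between caster_c_mid and scrap_tray below 0.22 m))))).
It also fails if it takes over 72 s, if anything falls off the work surface, if the arm or the gripper's body presses on something with over 40 N, if the wrist force passes 120 N, or if a joint passes its speed limit or range.

## Robot

A 6-joint arm with a two-finger parallel gripper is mounted at the origin on the work surface. World frame = base frame: x ahead of the robot, y to its left, z up, the work surface at z = 0. Lengths are in m, angles in rad, forces in N, time in s.
With the tool pointing down it reaches from about 0.35 to 0.85 m from the base axis. Payload 8.1 kg.
Tool frame: the origin (TCP) lies at the very end of the fingers, on their centre line; the grasp point (between the pads) lies 19 mm behind it (robot.pinch_z is the distance from the TCP to the grasp point, in m); x points along the fingers, z is the direction in which the jaws open and shut, and the axes are right-handed (so a half turn about x gives the same grasp; the last joint's range is limited). The gripper opens to 93 mm and grips with 3 to 60 N. Pads are 15 mm wide; open, the fingers measure 128 mm over their backs; the gripper's body (75 mm by 188 mm) begins 65 mm behind the grasp point.
Start: joints at [-1.285, 0.13, 1.488, -0, 1.523, -0.085], TCP at [0.217, -0.559, 0.219] pointing down, gripper open.
Joint ranges: [-2.96, 2.96], [-0.89, 2.26], [0.02, 2.5], [-1.34, 4.48], [0, 2.73], [-2.66, 2.66]. Speed limits (rad/s): [2.39, 2.39, 2.79, 3.14, 3.14, 3.14].

## Interface

Orientations are given as a rotation vector (axis times angle).
In Python, from plant import robot, optics, ticket gives the robot as it stands.
- The arm moves only by the tool jog_arm, never from a script. Its argument "targets" is a list of rows, each a list of 7 numbers: the shift along the tool's x, y, z in cm, then the turn, a rotation vector about the tool's x, y, z in degrees, then the closure, from 0 (fully open) to 1 (shut). In form: [[dx, dy, dz, ax, ay, az, grip], ...]. A call has 1 to 5 rows; each row is the pose to reach, as a shift and turn from the pose measured when the call began, along the tool's axes at that moment; what a row does not reach only later rows make up. A row lasts 1/8 s, in which the tool goes at most 62.5 mm and 10.7 degrees, less where a joint would pass 70% of its speed; a pose out of reach is approached as far as the arm can. A call with a gripper value outside its range is refused whole. The fingers move at their own pace and stop on an object; "squeeze" is the grip in N (left out, the last holds). Time passes only in rows, so rows that repeat a pose let the fingers close. It gives the time, the measured TCP pose, the force and the opening at its end, in the units of the state.
- robot.read_state(): the state, without advancing time (a new reading comes with each control period).
- optics.read_camera(name): name is "scene" or "top" or "wrist"; returns a dict with "frame" (400x640x3 uint8, red, green, blue), "vertical_fov" (degrees; the focal length in pixels is half the picture's height over the tangent of half this angle, whatever the lens; pixels are square), "cx", "cy" (the principal point, pixels), "R" (3x3) and "t" (3): a world point X has camera coordinates R X + t. Camera axes: x right, y down, z forward; pixel columns grow to the right and rows downward; lengths in m; the calibration is good to about 2 mm. A picture is of the moment at which its call begins. There is no depth.
- ticket.close_job(): hands the job in, once; it reports no verdict.
The state is a dict: "t": time; "q": joint angles; "dq": joint speeds; "joint_torque": joint torques, N m; "tool_pos": TCP position; "orientation": TCP orientation; "force": force on the tool from outside, world axes, zero at the start; "wrist_torque": the same for the moment, N m; "opening": finger opening in m.
Only numpy, scipy, OpenCV 4.12 (cv2) and the standard library are available. Lean on these libraries where they do the work, as an engineer would, in place of code of your own. Each camera call takes 0.05 s, during which the arm holds its last target.

## Working session

There is one attempt and no reset: what is moved stays moved. The work goes in short steps, Python scripts to look and compute and a tool call to move; the robot and the scene stay as the last step left them, time stands still between calls to the robot, and variables do not carry over. Pictures are saved under pics/ and viewed, and the job is handed in when it is done.

Besides the shell and the picture viewer there is one more tool, called by a JSON object that holds its "op" and its "data". jog_arm: Moves the arm, as the interface text tells. Its arguments: {"type":"object","properties":{"targets":{"type":"array"},"squeeze":{"type":"number"}},"required":["targets"]}

```bash
ls; mkdir -p pics; cat > h.py <<'E'
import numpy as np, cv2
from plant import robot, optics, ticket
def snap(name,fn):
    c=optics.read_camera(name); cv2.imwrite('pics/'+fn,c['frame'][:,:,::-1]); 
    f=200/np.tan(np.radians(c['vertical_fov'])/2)
    np.savez('pics/'+fn+'.npz',R=c['R'],t=c['t'],f=f,c=[c['cx'],c['cy']])
    return c
def load(fn): return np.load('pics/'+fn+'.npz')
def proj(k,X):
    p=k['R']@np.asarray(X,float)+k['t']; return k['f']*p[:2]/p[2]+k['c']
def back(k,u,v,z):
    d=np.array([(u-k['c'][0])/k['f'],(v-k['c'][1])/k['f'],1.]); R=k['R']; C=-R.T@k['t']; w=R.T@d
    return C+w*(z-C[2])/w[2]
E
python3 - <<'E'
from h import *
for n in ['scene','top','wrist']:
    c=snap(n,n+'0.png'); print(n,c['vertical_fov'],-np.array(c['R']).T@c['t'],c['cx'],c['cy'])
s=robot.read_state(); print(s)
E
```

```text
pics
scene 57.22353114136122 [1.09870672 0.15668806 0.80835685] 316.5751575388018 203.13850281009564
top 56.27428443117707 [0.41951697 0.02231522 0.89590244] 318.7214735673516 202.9324798141346
wrist 70.83248275301763 [ 0.28107407 -0.53333488  0.38258874] 320.9296140677243 201.4650438404314
{'t': 0.15, 'q': array([-1.28542285e+00,  1.31002626e-01,  1.48901311e+00, -8.27095569e-06,
        1.52301484e+00, -8.54333749e-02]), 'dq': array([-4.68585601e-04,  5.24433882e-04, -4.30935268e-03, -4.01354129e-05,
       -8.98218922e-04,  5.16481426e-04]), 'joint_torque': array([ 5.67927800e-04, -5.60474575e+01, -4.92334557e+01,  7.69307767e-02,
        3.05631082e-02, -1.28528804e-04]), 'tool_pos': array([ 0.21729578, -0.55879879,  0.2178283 ]), 'orientation': array([ 0.93275818,  1.36325752, -0.93126631]), 'force': array([ 0.39557364, -0.21527102, -0.82680368]), 'wrist_torque': array([ 0.01881073, -0.03886268, -0.00462012]), 'opening': 0.09332633769953128}
```

View pics/scene0.png

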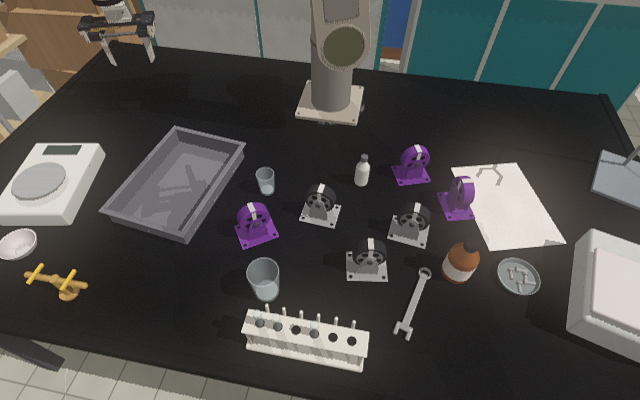

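View pics/top0.png

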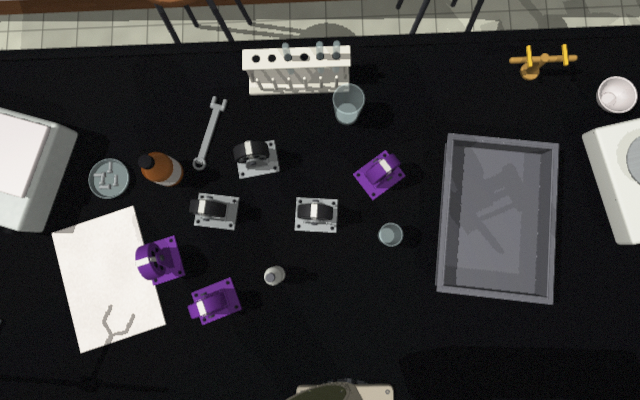

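View pics/wrist0.png

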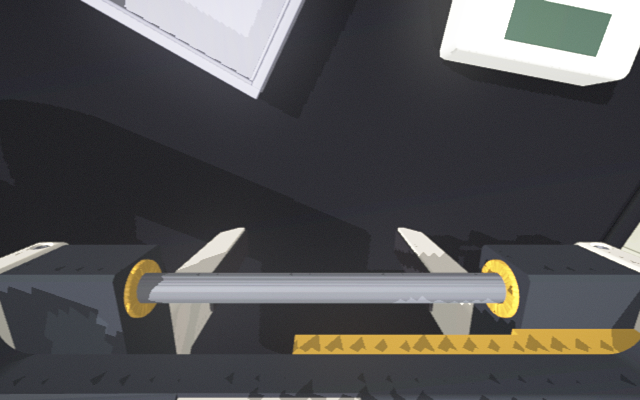

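Three grey-plated casters in the top view, near (257,158), (216,211) and (316,214). The purple ones are look-alikes and the tray is at (498,218). I'll enlarge for the plate corners.

```bash
python3 - <<'E'
from h import *
im=cv2.imread('pics/top0.png')
cv2.imwrite('pics/topz.png',cv2.resize(im[120:255,180:350],None,fx=4.4,fy=4.4,interpolation=cv2.INTER_CUBIC))
im=cv2.imread('pics/scene0.png')
cv2.imwrite('pics/scz.png',cv2.resize(im[165:290,280:450],None,fx=4.4,fy=4.4,interpolation=cv2.INTER_CUBIC))
k=load('top0.png')
for u,v in [(257,158),(216,211),(316,214)]: print(back(k,u,v,0.005))
for u,v in [(450,135),(558,143),(553,303),(438,293)]: print('tray',back(k,u,v,0.055))
for u,v in [(390,243),(275,280),(347,118),(160,172)]: print('by',back(k,u,v,0.0))
E
```

```text
[0.6392112  0.19554526 0.005     ]
[0.51160202 0.2955966  0.005     ]
[0.49799143 0.05428231 0.005     ]
tray [ 0.6668982  -0.25844653  0.055     ]
tray [ 0.64034    -0.49894525  0.055     ]
tray [ 0.28770073 -0.45422087  0.055     ]
tray [ 0.31368214 -0.20986623  0.055     ]
by [ 0.42489668 -0.11936736  0.        ]
by [0.34443743 0.15500576 0.        ]
by [ 0.73456128 -0.02764991  0.        ]
by [0.61259026 0.43743853 0.        ]
```

View pics/topz.png

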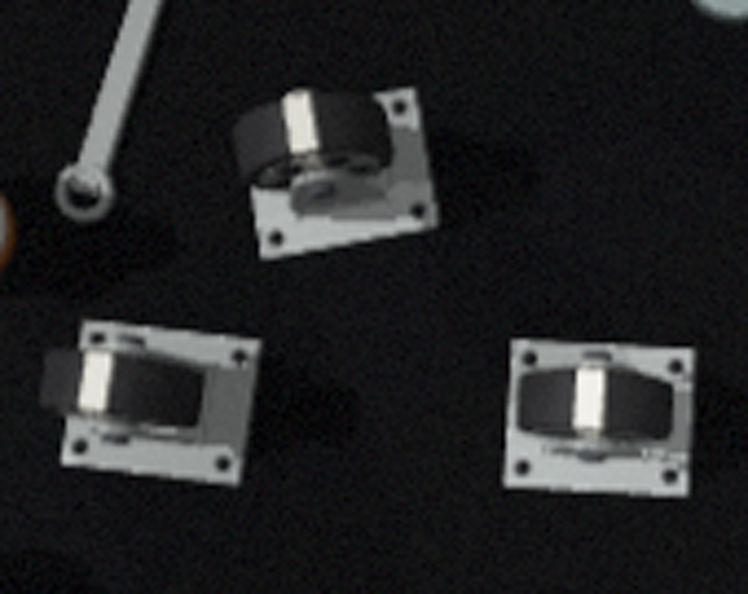

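View pics/scz.png

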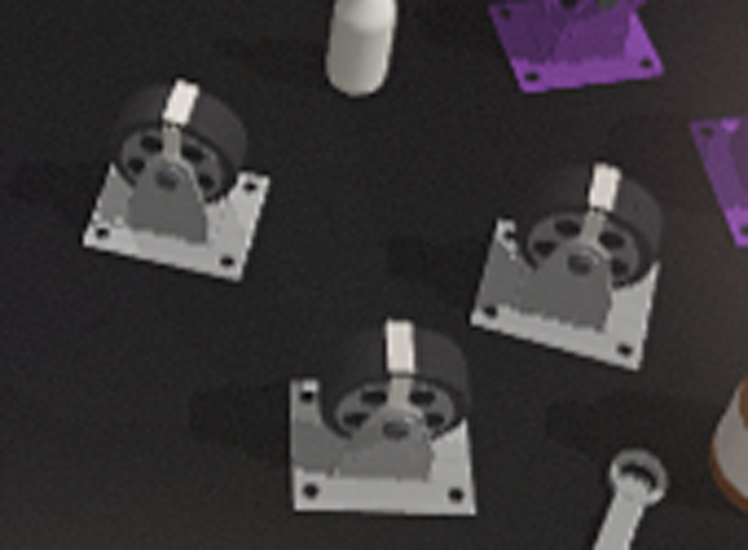

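```bash
python3 - <<'E'
from h import *
k=load('top0.png');ks=load('scene0.png')
C={'P':[(239,122),(415,88),(438,226),(262,260)],'Q':[(82,320),(262,340),(240,487),(62,465)],'R':[(511,340),(695,348),(689,497),(503,488)]}
S={'P':[(476,514),(294,510),(291,381)],'Q':[(639,369),(472,323),(501,221)],'R':[(240,279),(84,243)]}
for n,c in C.items():
    w=np.array([back(k,(u+.5)/4.4-.5+180,(v+.5)/4.4-.5+120,0.005) for u,v in c])
    m=w.mean(0); e=(w[0]-w[3]+w[1]-w[2])/2; r=(w[0]-w[1]+w[3]-w[2])/2
    print(n,m.round(4),np.linalg.norm(e),np.linalg.norm(r),np.degrees(np.arctan2(e[1],e[0])),np.degrees(np.arctan2(r[1],r[0])))
    print(' scene',[back(ks,(u+.5)/4.4-.5+280,(v+.5)/4.4-.5+165,0.005).round(3)[:2] for u,v in S[n]], 'top', w[:,:2].round(3).tolist())
from scipy.spatial.transform import Rotation as Ro
print(Ro.from_rotvec(robot.read_state()['orientation']).as_matrix())
E
```

```text
P [0.6366 0.1967 0.005 ] 0.07971474020350652 0.09975620741728264 9.039946737888087 99.38123396448854
 scene [array([0.672, 0.254]), array([0.689, 0.156]), array([0.608, 0.143])] top [[0.668, 0.252], [0.684, 0.154], [0.605, 0.142], [0.589, 0.239]]
Q [0.5113 0.2949 0.005 ] 0.0809119050910019 0.1001571479566144 -7.766860357820931 81.85001915227053
 scene [array([0.561, 0.341]), array([0.548, 0.243]), array([0.469, 0.255])] top [[0.558, 0.34], [0.544, 0.239], [0.464, 0.251], [0.478, 0.349]]
R [0.4966 0.0547 0.005 ] 0.08104057296109339 0.10074040865478004 -3.9954946508108398 85.86211336914916
 scene [array([0.543, 0.103]), array([0.535, 0.005])] top [[0.541, 0.102], [0.533, 0.002], [0.453, 0.007], [0.46, 0.108]]
[[-4.12724646e-04  9.32035151e-01  3.62367641e-01]
 [ 1.37743983e-03  3.62367858e-01 -9.32034140e-01]
 [-9.99998966e-01  1.14466162e-04 -1.43338049e-03]]
```

```bash
cat >> h.py <<'E'
from scipy.spatial.transform import Rotation as Ro
def row(x,y,z,az,s=None):
    s=s or robot.read_state(); R0=Ro.from_rotvec(s['orientation']).as_matrix()
    a=np.radians(az); Z=np.array([np.cos(a),np.sin(a),0]); X=np.array([0,0,-1.]); R1=np.stack([X,np.cross(Z,X),Z],1)
    d=R0.T@(np.array([x,y,z])-s['tool_pos'])*100
    r=np.degrees(Ro.from_matrix(R0.T@R1).as_rotvec())
    return np.r_[d.round(2),r.round(1)].tolist()
E
python3 - <<'E'
from h import *
print(row(.499,.0555-.03,.16,-4))
E
```

```text
[5.85, 47.43, -44.24, -64.8, -0.1, -0.1]
```

{"op": "jog_arm", "data": {"targets": [[2,47.4,-44.2,-64.8,0,0,1],[2,47.4,-44.2,-64.8,0,0,1],[2,47.4,-44.2,-64.8,0,0,1],[2,47.4,-44.2,-64.8,0,0,1],[2,47.4,-44.2,-64.8,0,0,1]], "squeeze": 10}}

```text
t: 0.78
tool_pos: [0.3534, -0.2759, 0.2087]
orientation: [0.203, 1.562, -0.201]
force: [0.9, -0.7, 0.5]
opening: 0.0476
```

```bash
python3 - <<'E'
from h import *
print(row(.499,.0555-.03,.16,-4))
E
```

```text
[4.91, 32.85, 6.43, -10.7, -0.0, -0.1]
```

{"op": "jog_arm", "data": {"targets": [[2,32.8,6.4,-10.7,0,0,1],[3,32.8,6.4,-10.7,0,0,1],[4.9,32.8,6.4,-10.7,0,0,1],[4.9,32.8,6.4,-10.7,0,0,1],[4.9,32.8,6.4,-10.7,0,0,1]]}}

```text
t: 1.4
tool_pos: [0.4874, 0.0027, 0.1648]
orientation: [0.056, 1.57, -0.054]
force: [1.7, -1.3, -0.3]
opening: 0.0015
```

```bash
python3 - <<'E'
from h import *
print(robot.read_state()['tool_pos'],row(.499,.0555-.03,.16,-4))
E
```

```text
[0.48738569 0.00268207 0.16484486] [0.49, 2.36, 1.0, -0.0, 0.0, -0.1]
```

{"op": "jog_arm", "data": {"targets": [[0.5,2.4,1.0,0,0,0,1],[3.5,3.9,1.0,0,0,0,1],[4.5,3.9,1.0,0,0,0,1],[4.5,3.9,1.0,0,0,0,1]]}}

```text
t: 1.9
tool_pos: [0.4992, 0.0404, 0.1191]
orientation: [0.056, 1.572, -0.055]
force: [0.0, 0.3, -0.7]
opening: 0.0003
```

```bash
python3 - <<'E'
from h import *
snap('scene','s1.png');snap('top','t1.png');snap('wrist','w1.png')
im=cv2.imread('pics/s1.png');cv2.imwrite('pics/s1z.png',cv2.resize(im[120:280,240:420],None,fx=3.6,fy=3.6,interpolation=cv2.INTER_CUBIC))
s=robot.read_state();print(s['tool_pos'],s['force'],row(.499,.0555-.015,.106,-4))
E
```

```text
[0.50077867 0.04008169 0.12107722] [ 0.29593692 -0.13157654 -0.12395001] [1.51, 0.03, -0.18, -0.1, 0.1, -0.1]
```

View pics/s1z.png

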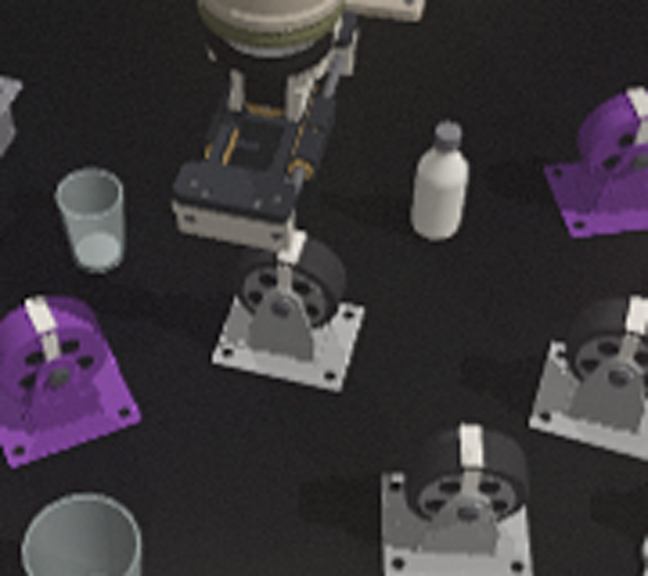

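View pics/w1.png

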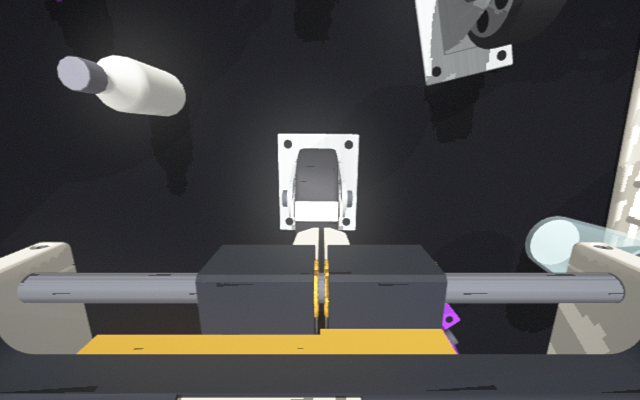

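View pics/t1.png

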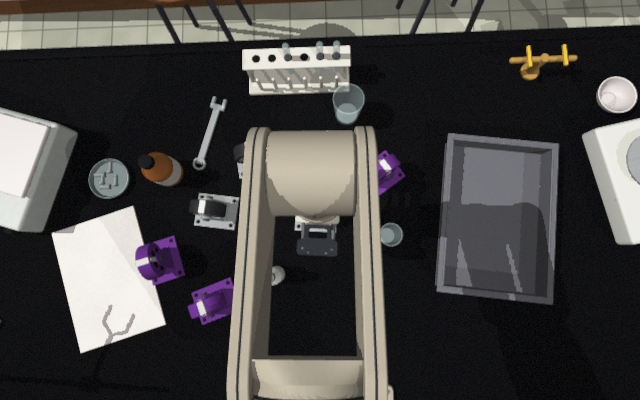

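The wrist view has the finger gap (u=322) centred on the wheel (u=318), with the chalk at (317,212). I'm descending to just above contact.

{"op": "jog_arm", "data": {"targets": [[0.8,0,-0.1,0,0,0,1],[1.4,0,-0.1,0,0,0,1],[1.4,0,-0.1,0,0,0,1]]}}

```text
t: 2.42
tool_pos: [0.4992, 0.04, 0.1063]
orientation: [0.057, 1.569, -0.055]
force: [-0.5, -0.5, 0.1]
opening: 0.0001
```

```bash
python3 - <<'E'
from h import *
s=robot.read_state();print(s['tool_pos'],s['force'],row(.499,.0555-.015,.1035,-4))
E
```

```text
[0.49920874 0.04002814 0.10631646] [-0.49137545 -0.50565618  0.09042413] [0.28, 0.05, -0.02, -0.1, 0.0, -0.1]
```

{"op": "jog_arm", "data": {"targets": [[0.2,0,0,0,0,0,1],[0.2,0,0,0,0,0,1]]}}

```text
t: 2.68
tool_pos: [0.4997, 0.0398, 0.1054]
orientation: [0.056, 1.568, -0.056]
force: [-2.9, -1.3, 7.4]
opening: 0.0007
```

{"op": "jog_arm", "data": {"targets": [[0,2.5,0,0,0,0,1],[0,5,0,0,0,0,1],[-2,6.5,0,0,0,0,1]]}}

```text
t: 3.05
tool_pos: [0.5029, 0.1055, 0.124]
orientation: [0.056, 1.572, -0.055]
force: [0.7, -0.3, 0.3]
opening: 0.0001
```

```bash
python3 - <<'E'
from h import *
ims=[snap('wrist',f'w2{i}.png')['frame'] for i in range(4)]
print(robot.read_state()['tool_pos'],robot.read_state()['force'])
g=[cv2.resize(i[80:280,200:440],None,fx=1.6,fy=1.5)[:,:,::-1] for i in ims]
cv2.imwrite('pics/w2.png',np.vstack([np.hstack(g[:2]),np.hstack(g[2:])]))
E
```

```text
[0.50462239 0.10456284 0.125483  ] [ 0.01872946 -0.25714572 -2.0415691 ]
```

View pics/w2.png

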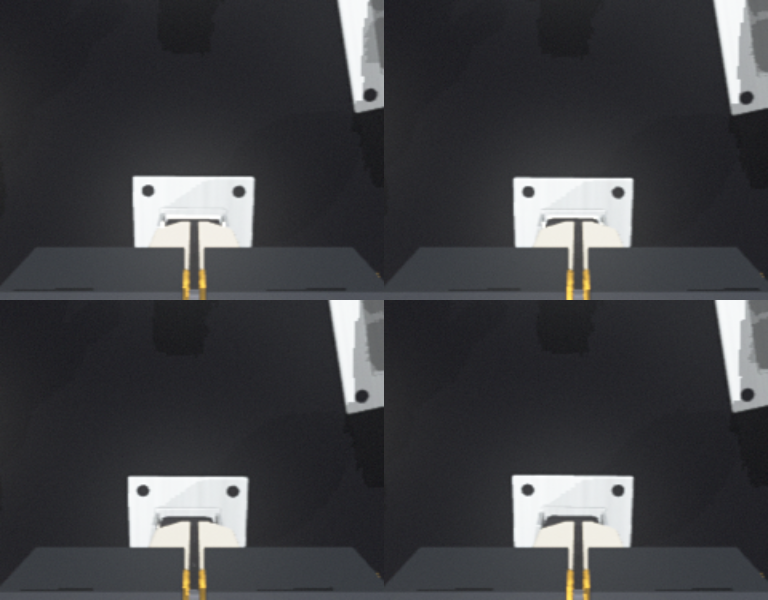

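From +y the wrist view hides the wheel. I'll use the scene camera, which sees the wheel faces.

```bash
cat >> h.py <<'E'
def burst(pre,box,n=4,fx=5,cam='scene'):
    x0,x1,y0,y1=box; g=[]
    for i in range(n):
        f=snap(cam,f'{pre}{i}.png')['frame']; g.append(cv2.resize(f[y0:y1,x0:x1],None,fx=fx,fy=fx,interpolation=cv2.INTER_CUBIC)[:,:,::-1])
    cv2.imwrite(f'pics/{pre}.png',np.vstack([np.hstack(g[:n//2]),np.hstack(g[n//2:])]))
E
python3 - <<'E'
from h import *
burst('r',(290,350,170,230))
E
```

```text
(no output)
```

View pics/r.png

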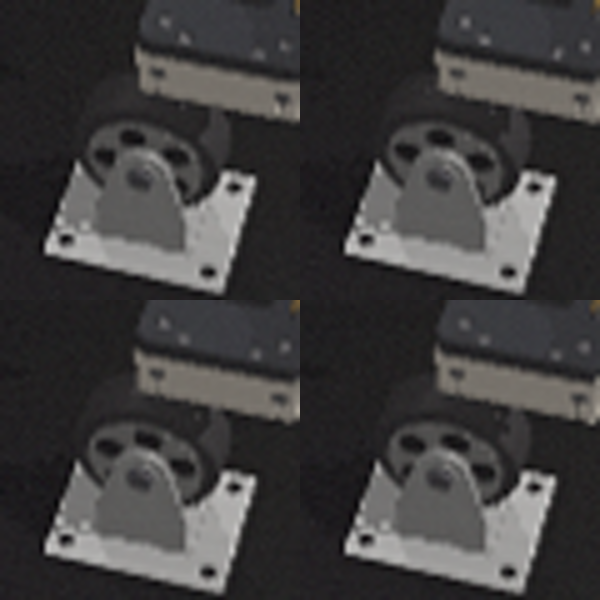

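R's hub holes advance steadily from frame to frame (about 2 rad/s, 0.4 s after the finger left), so R runs free. Next is Q.

```bash
python3 - <<'E'
from h import *
print(row(.511,.281,.122,-8))
E
```

```text
[0.26, 17.71, -0.55, 3.9, 0.0, -0.0]
```

{"op": "jog_arm", "data": {"targets": [[-2,5,-0.2,1,0,0,1],[-1.5,11,-0.4,2,0,0,1],[0,17.7,-0.5,3.9,0,0,1],[0.3,17.7,-0.5,3.9,0,0,1],[0.3,17.7,-0.5,3.9,0,0,1]]}}

```text
t: 4.08
tool_pos: [0.5109, 0.2803, 0.1203]
orientation: [0.108, 1.569, -0.11]
force: [-0.8, -0.6, 0.2]
opening: 0.0002
```

```bash
python3 - <<'E'
from h import *
snap('wrist','wq.png'); burst('r2_',(290,350,170,230))
s=robot.read_state();print(s['tool_pos'],row(.511,.281,.107,-8))
E
```

```text
[0.51210311 0.27959201 0.12210505] [1.51, 0.12, -0.13, -0.1, 0.1, -0.0]
```

View pics/wq.png

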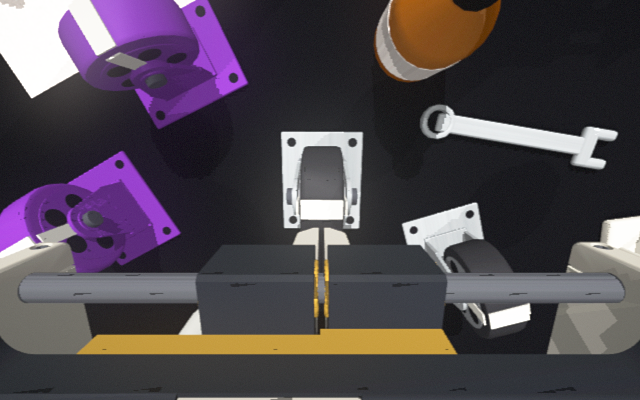

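View pics/r2_.png

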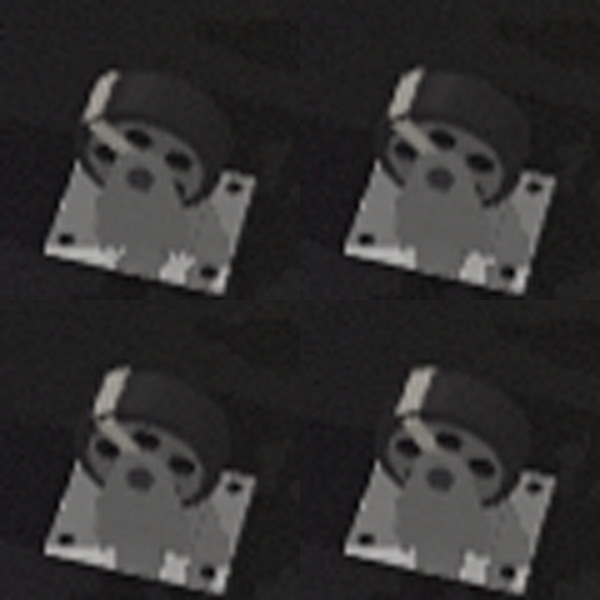

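R is still creeping round, with its chalk line back near the top after almost a full turn, so it is sound. Q is aligned (chalk at (322,209)), so I'm descending to stroke it.

{"op": "jog_arm", "data": {"targets": [[0.9,0.1,-0.1,0,0,0,1],[1.5,0.1,-0.1,0,0,0,1],[1.75,0.1,-0.1,0,0,0,1]]}}

```text
t: 4.7
tool_pos: [0.5112, 0.2805, 0.1049]
orientation: [0.112, 1.567, -0.111]
force: [-6.2, -2.1, 15.8]
opening: 0.0005
```

{"op": "jog_arm", "data": {"targets": [[0.05,2.5,0,0,0,0,1],[0.05,5.3,0,0,0,0,1],[-2,7.5,0,0,0,0,1]]}}

```text
t: 5.08
tool_pos: [0.5204, 0.3548, 0.1226]
orientation: [0.11, 1.57, -0.113]
force: [0.4, -0.7, 1.2]
opening: 0.0004
```

```bash
python3 - <<'E'
from h import *
burst('q',(380,440,190,250))
s=robot.read_state();print(s['tool_pos'])
E
```

```text
[0.52190797 0.35459898 0.12463233]
```

View pics/q.png

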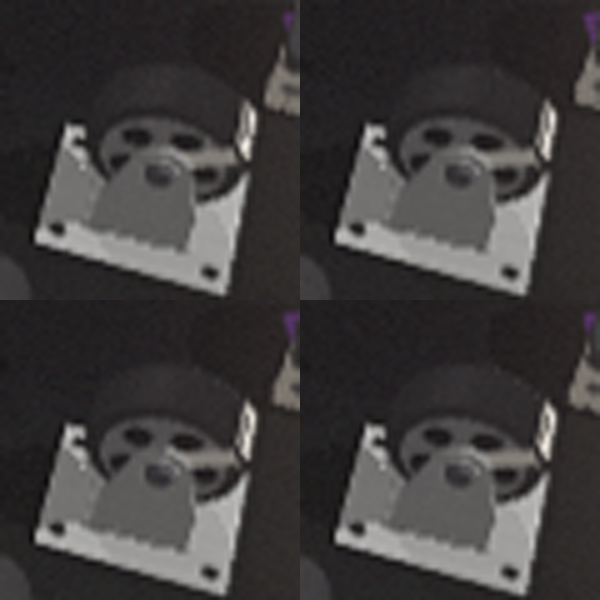

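Q's chalk has turned about 1.1 rad and is frozen at the same place in all four frames, so Q binds. Now P.

```bash
python3 - <<'E'
from h import *
print(row(.640,.183,.122,9.2))
E
```

```text
[0.28, -15.33, 14.11, -17.3, 0.1, 0.0]
```

{"op": "jog_arm", "data": {"targets": [[-2,-4,3,-5,0,0,1],[-2.5,-9,8,-11,0,0,1],[-1.5,-15.3,14.1,-17.3,0,0,1],[0.3,-15.3,14.1,-17.3,0,0,1],[0.3,-15.3,14.1,-17.3,0,0,1]]}}

```text
t: 5.9
tool_pos: [0.6389, 0.1789, 0.118]
orientation: [-0.124, 1.571, 0.121]
force: [-0.2, 0.8, -0.5]
opening: 0.0005
```

```bash
python3 - <<'E'
from h import *
snap('wrist','wp.png'); burst('q2_',(380,440,190,250))
s=robot.read_state();print(s['tool_pos'],row(.640,.183,.105,9.2))
E
```

```text
[0.63958714 0.18420621 0.12237681] [1.74, -0.13, 0.02, 0.1, 0.1, 0.0]
```

View pics/wp.png

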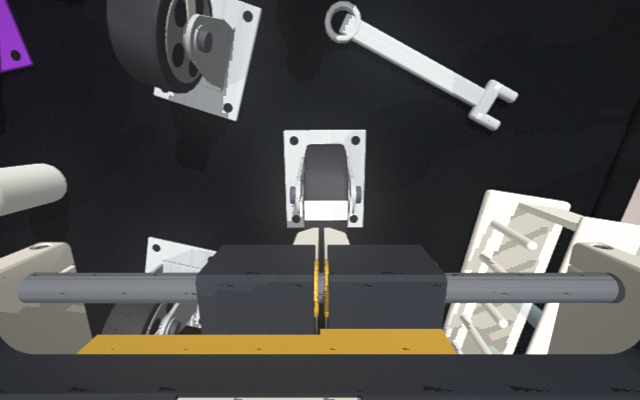

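View pics/q2_.png

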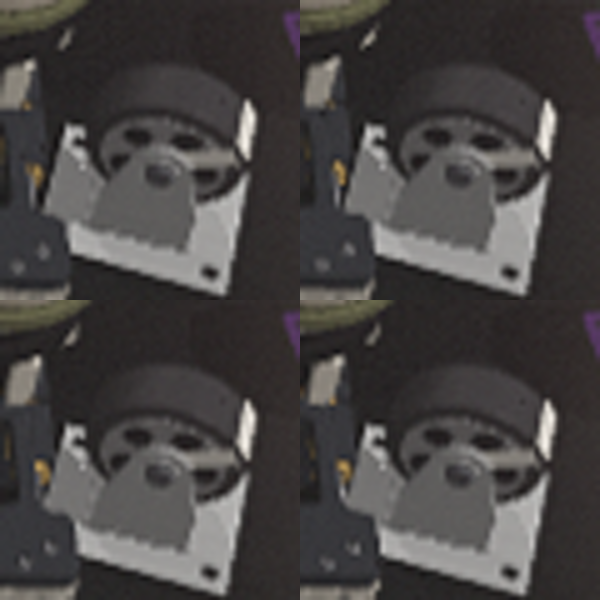

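{"op": "jog_arm", "data": {"targets": [[0.9,-0.1,0.1,0,0,0,1],[1.5,-0.1,0.1,0,0,0,1],[1.75,-0.1,0.1,0,0,0,1]]}}

```text
t: 6.52
tool_pos: [0.6406, 0.1837, 0.1055]
orientation: [-0.128, 1.565, 0.127]
force: [-6.4, -1.8, 15.2]
opening: 0.0007
```

{"op": "jog_arm", "data": {"targets": [[0.05,2.5,0,0,0,0,1],[0.05,5.3,0,0,0,0,1],[-2,7.5,0,0,0,0,1]]}}

```text
t: 6.9
tool_pos: [0.6264, 0.2584, 0.1235]
orientation: [-0.129, 1.569, 0.127]
force: [-0.1, -0.8, 0.2]
opening: 0.0003
```

```bash
python3 - <<'E'
from h import *
burst('p',(335,400,225,290))
s=robot.read_state();print(s['tool_pos'])
E
```

```text
[0.62930518 0.25816508 0.1269602 ]
```

View pics/p.png

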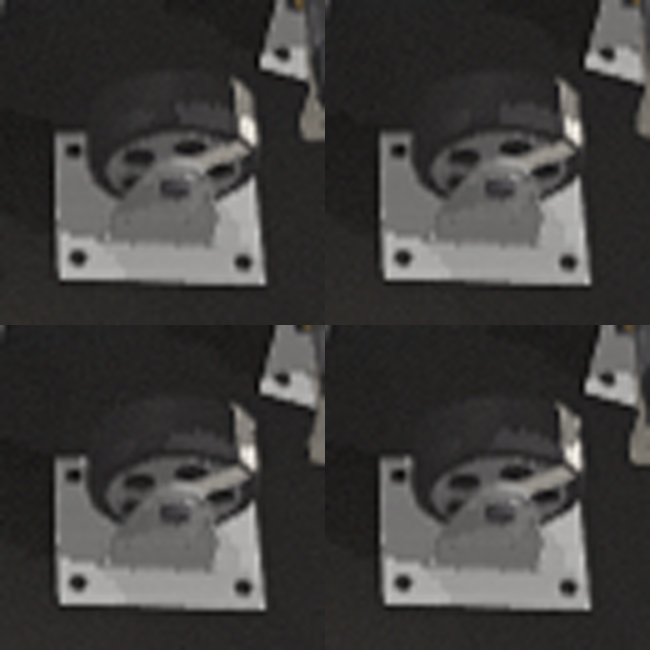

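P's chalk is also frozen at about 1 rad, so P binds. I'm scrapping P first.

```bash
python3 - <<'E'
from h import *
print(row(.639,.198,.135,9.2))
E
```

```text
[-0.8, -6.09, -0.02, 0.2, 0.3, 0.0]
```

{"op": "jog_arm", "data": {"targets": [[-1.5,-4,0,0.2,0.3,0,0.2],[-0.8,-6.1,0,0.2,0.3,0,0.2],[-0.8,-6.1,0,0.2,0.3,0,0.2],[-0.8,-6.1,0,0.2,0.3,0,0.2]], "squeeze": 40}}

```text
t: 7.6
tool_pos: [0.6386, 0.198, 0.1338]
orientation: [-0.125, 1.569, 0.125]
force: [-0.1, 0.3, 0.4]
opening: 0.0357
```

```bash
python3 - <<'E'
from h import *
snap('wrist','wp2.png');s=robot.read_state()
print(s['tool_pos'],s['opening'],row(.639,.198,.085,9.2))
E
```

```text
[0.63862873 0.19840861 0.1340827 ] 0.03996980135596573 [4.91, -0.05, 0.04, -0.0, -0.1, 0.0]
```

View pics/wp2.png

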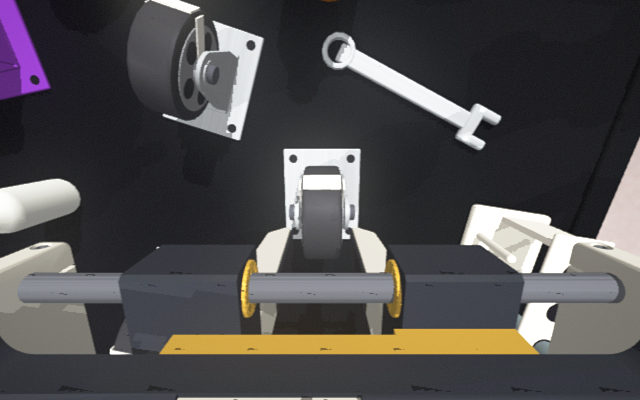

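{"op": "jog_arm", "data": {"targets": [[0,0,0,0,0,0,0.2],[1.5,0,0,0,0,0,0.2],[3.5,0,0,0,0,0,0.2],[4.8,0,0,0,0,0,0.2],[4.8,0,0,0,0,0,0.2]]}}

```text
t: 8.28
tool_pos: [0.6369, 0.198, 0.0834]
orientation: [-0.126, 1.573, 0.125]
force: [0.9, -0.3, -0.1]
opening: 0.0746
```

{"op": "jog_arm", "data": {"targets": [[0.1,0,0,0,0,0,1],[0.1,0,0,0,0,0,1],[0.1,0,0,0,0,0,1],[0.1,0,0,0,0,0,1],[0.1,0,0,0,0,0,1]], "squeeze": 40}}

```text
t: 8.9
tool_pos: [0.6377, 0.1982, 0.083]
orientation: [-0.126, 1.571, 0.125]
force: [-2.5, -0.4, -2.4]
opening: 0.0299
```

Gripped at 30 mm. Lifting, then carrying to the tray, whose centre comes out at about (0.477, -0.355) with its long axis at -7.6°.

{"op": "jog_arm", "data": {"targets": [[-2,0,0,0,0,0,1],[-6,0,0,0,0,0,1],[-10,0,0,0,0,0,1],[-14,0,0,0,0,0,1],[-14.5,0,0,0,0,0,1]]}}

```text
t: 9.52
tool_pos: [0.6402, 0.1988, 0.2331]
orientation: [-0.125, 1.564, 0.126]
force: [0.9, -0.9, -5.4]
opening: 0.03
```

```bash
python3 - <<'E'
from h import *
snap('scene','s3.png');s=robot.read_state()
print(s['tool_pos'],s['opening'],s['force'],row(.561,-.366,.225,-7.6))
E
```

```text
[0.63933034 0.19860476 0.23088304] 0.029845053052542897 [ 0.75362564 -0.24352351 -5.32405546] [0.58, -54.49, -16.74, 16.8, 0.0, -0.0]
```

View pics/s3.png

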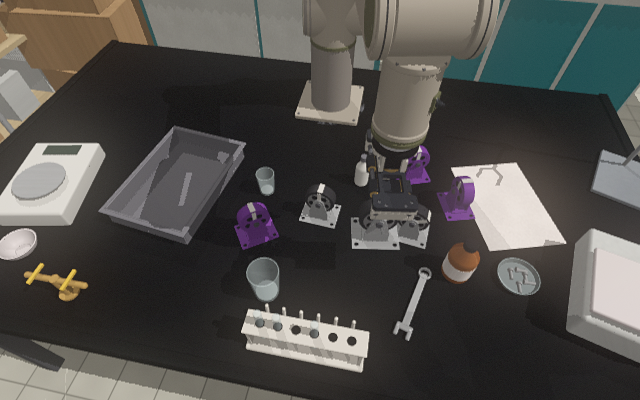

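Lifted level, with 5 N on the wrist. Carrying at moderate speed.

{"op": "jog_arm", "data": {"targets": [[0.5,-3,-1,1,0,0,1],[0.5,-8,-2.5,3,0,0,1],[0.5,-13,-4,5,0,0,1],[0.5,-18,-5.5,7,0,0,1],[0.5,-23,-7,9,0,0,1]]}}

```text
t: 10.2
tool_pos: [0.605, -0.041, 0.2228]
orientation: [-0.001, 1.575, 0.002]
force: [1.1, -0.4, -4.4]
opening: 0.0297
```

```bash
python3 - <<'E'
from h import *
s=robot.read_state()
print(s['tool_pos'],s['opening'],s['force'],row(.561,-.366,.225,-7.6))
E
```

```text
[ 0.60499531 -0.04097378  0.22278   ] 0.029719637109321833 [ 1.14572203 -0.42061178 -4.36674443] [-0.22, -32.49, -4.47, 7.7, -0.2, -0.0]
```

{"op": "jog_arm", "data": {"targets": [[-0.2,-6,-0.8,1.5,0,0,1],[-0.2,-12,-1.6,3,0,0,1],[-0.2,-18,-2.4,4.5,0,0,1],[-0.2,-24,-3.3,6,0,0,1],[-0.2,-29,-4,7.5,0,0,1]]}}

```text
t: 10.82
tool_pos: [0.5636, -0.3326, 0.2214]
orientation: [0.105, 1.577, -0.101]
force: [0.7, 0.1, -4.7]
opening: 0.0293
```

```bash
python3 - <<'E'
from h import *
s=robot.read_state()
print(s['tool_pos'],s['opening'],s['force'],row(.561,-.366,.13,-7.6))
E
```

```text
[ 0.56359754 -0.33262223  0.22144622] 0.029281069604637812 [ 0.65624567  0.08121889 -4.65020302] [9.14, -3.36, 0.25, 0.1, -0.5, -0.1]
```

{"op": "jog_arm", "data": {"targets": [[0,-2.5,0.2,0,0,0,1],[0.5,-3.4,0.2,0,-0.5,0,1],[3,-3.4,0.2,0,-0.5,0,1],[5.5,-3.4,0.2,0,-0.5,0,1],[6,-3.4,0.2,0,-0.5,0,1]]}}

```text
t: 11.45
tool_pos: [0.5595, -0.3636, 0.1575]
orientation: [0.106, 1.573, -0.097]
force: [-0.4, 0.6, -5.6]
opening: 0.03
```

```bash
python3 - <<'E'
from h import *
snap('scene','s4.png');snap('wrist','w4.png');s=robot.read_state()
print(s['tool_pos'],s['opening'],s['force'],row(.561,-.366,.090,-7.6))
a=cv2.imread('pics/s4.png');cv2.imwrite('pics/s4z.png',cv2.resize(a[60:260,80:280],None,fx=3,fy=3))
E
```

```text
[ 0.56051757 -0.36487362  0.16023446] 0.02981132932493944 [-0.3545332  -0.14176739 -4.5585385 ] [7.02, -0.13, 0.07, 0.2, -0.1, -0.2]
```

View pics/s4z.png

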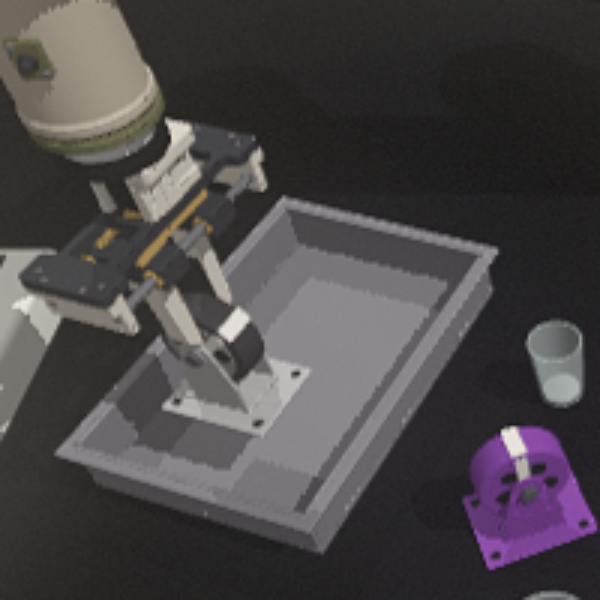

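View pics/w4.png

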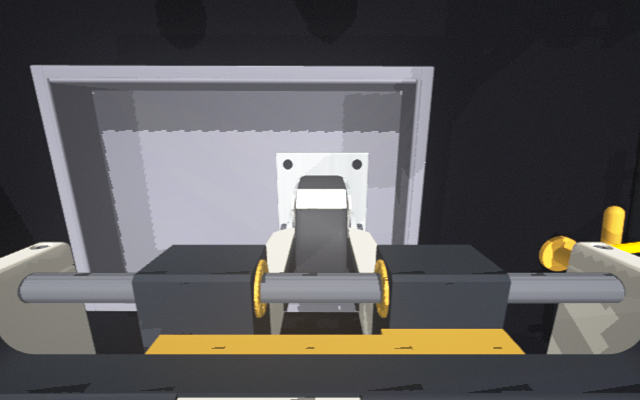

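The caster is level and over the tray. Lowering and releasing.

{"op": "jog_arm", "data": {"targets": [[3,0,0,0,0,0,1],[6,0,0,0,0,0,1],[7,0,0,0,0,0,1],[7.1,0,0,0,0,0,1],[7.1,0,0,0,0,0,1]]}}

```text
t: 12.18
tool_pos: [0.5615, -0.3653, 0.0913]
orientation: [0.103, 1.567, -0.1]
force: [-0.1, -0.3, -4.7]
opening: 0.0294
```

{"op": "jog_arm", "data": {"targets": [[0.1,0,0,0,0,0,0.3],[0.1,0,0,0,0,0,0.3],[0,0,0,0,0,0,0.3],[-3,0,0,0,0,0,0.3],[-7,0,0,0,0,0,0.3]]}}

```text
t: 12.8
tool_pos: [0.5606, -0.3649, 0.1608]
orientation: [0.104, 1.57, -0.099]
force: [1.5, 0.3, 0.8]
opening: 0.0648
```

{"op": "jog_arm", "data": {"targets": [[-4,0,0,0,0,0,0.2],[-7,0,0,0,0,0,0.2]]}}

```text
t: 13.05
tool_pos: [0.5611, -0.3654, 0.2335]
orientation: [0.103, 1.568, -0.1]
force: [1.0, 0.1, -1.0]
opening: 0.074
```

```bash
python3 - <<'E'
from h import *
snap('scene','s5.png');s=robot.read_state()
print(s['tool_pos'],s['opening'],s['force'],row(.514,.296,.20,-8))
E
```

```text
[ 0.56234012 -0.36645556  0.23837361] 0.07396410086963927 [ 0.28328452 -0.24511099  3.50409136] [3.71, 65.07, -13.35, 0.6, 0.3, 0.0]
```

View pics/s5.png

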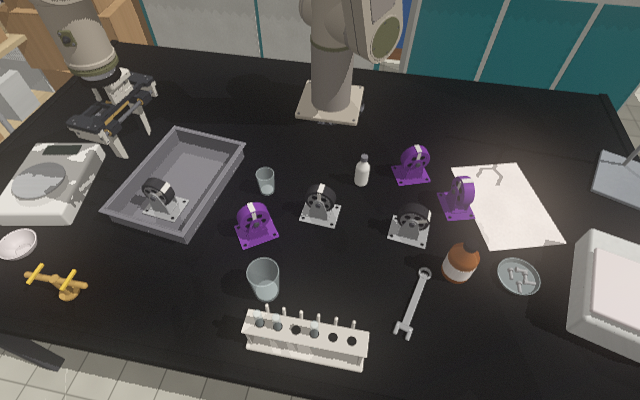

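P stands upright in the tray at (158,198), and Q is still at (410,222). Going for Q.

{"op": "jog_arm", "data": {"targets": [[0,30,-6,0,0,0,0.2],[1,65,-13.3,0.6,0,0,0.2],[1,65,-13.3,0.6,0,0,0.2],[1,65,-13.3,0.6,0,0,0.2],[1,65,-13.3,0.6,0,0,0.2]]}}

```text
t: 13.72
tool_pos: [0.5387, -0.0515, 0.2303]
orientation: [0.109, 1.561, -0.111]
force: [-0.1, 0.7, 0.5]
opening: 0.0739
```

```bash
python3 - <<'E'
from h import *
print(row(.514,.296,.20,-8))
E
```

```text
[2.96, 34.07, -7.31, -0.0, 0.4, 0.0]
```

{"op": "jog_arm", "data": {"targets": [[1,34,-7.3,0,0.4,0,0.2],[1,34,-7.3,0,0.4,0,0.2],[1,34,-7.3,0,0.4,0,0.2],[1.5,34,-7.3,0,0.4,0,0.2],[3,34,-7.3,0,0.4,0,0.2]]}}

```text
t: 14.35
tool_pos: [0.517, 0.2591, 0.2088]
orientation: [0.11, 1.566, -0.109]
force: [0.4, 0.2, -0.3]
opening: 0.0748
```

```bash
python3 - <<'E'
from h import *
print(row(.514,.296,.135,-8))
E
```

```text
[7.39, 3.61, -0.82, -0.0, 0.1, -0.0]
```

{"op": "jog_arm", "data": {"targets": [[1,3.6,-0.8,0,0,0,0.2],[4,3.6,-0.8,0,0,0,0.2],[7.4,3.6,-0.8,0,0,0,0.2],[7.4,3.6,-0.8,0,0,0,0.2]]}}

```text
t: 14.85
tool_pos: [0.5119, 0.295, 0.1315]
orientation: [0.108, 1.571, -0.112]
force: [-0.6, -0.4, -0.2]
opening: 0.0745
```

```bash
python3 - <<'E'
from h import *
snap('wrist','wq2.png');print(robot.read_state()['tool_pos'],row(.513,.296,.083,-8))
E
```

```text
[0.51330659 0.29548603 0.13395133] [5.1, 0.05, -0.04, -0.0, -0.0, 0.0]
```

View pics/wq2.png

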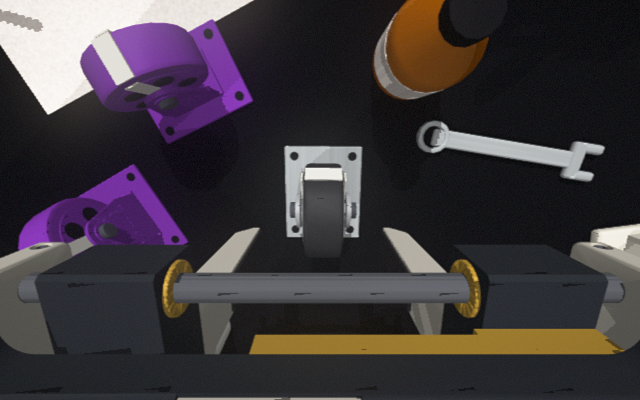

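The fingers straddle Q's wheel, which is centred at u=323. Descending and gripping.

{"op": "jog_arm", "data": {"targets": [[2,0,0,0,0,0,0.2],[4,0,0,0,0,0,0.2],[5,0,0,0,0,0,0.2],[5,0,0,0,0,0,0.2]]}}

```text
t: 15.4
tool_pos: [0.5124, 0.2949, 0.0825]
orientation: [0.109, 1.57, -0.111]
force: [-0.3, -0.2, 0.8]
opening: 0.0743
```

{"op": "jog_arm", "data": {"targets": [[0,0,0,0,0,0,1],[0,0,0,0,0,0,1],[0,0,0,0,0,0,1],[0,0,0,0,0,0,1],[0,0,0,0,0,0,1]], "squeeze": 40}}

```text
t: 16.02
tool_pos: [0.5127, 0.295, 0.0828]
orientation: [0.109, 1.57, -0.111]
force: [-1.8, 0.3, -2.7]
opening: 0.03
```

{"op": "jog_arm", "data": {"targets": [[-2,0,0,0,0,0,1],[-6,0,0,0,0,0,1],[-10,0,0,0,0,0,1],[-14,0,0,0,0,0,1],[-14.5,0,0,0,0,0,1]]}}

```text
t: 16.65
tool_pos: [0.5147, 0.2961, 0.2324]
orientation: [0.111, 1.563, -0.108]
force: [-0.1, 0.3, -5.3]
opening: 0.0298
```

```bash
python3 - <<'E'
from h import *
snap('scene','s6.png');s=robot.read_state()
print(s['tool_pos'],s['opening'],s['force'],row(.393,-.344,.225,-7.6))
E
```

```text
[0.51393049 0.29570602 0.23031629] 0.029478552521285135 [-0.11418444 -0.91423717 -4.31892443] [0.5, -65.03, -3.05, -0.4, 0.1, -0.0]
```

View pics/s6.png

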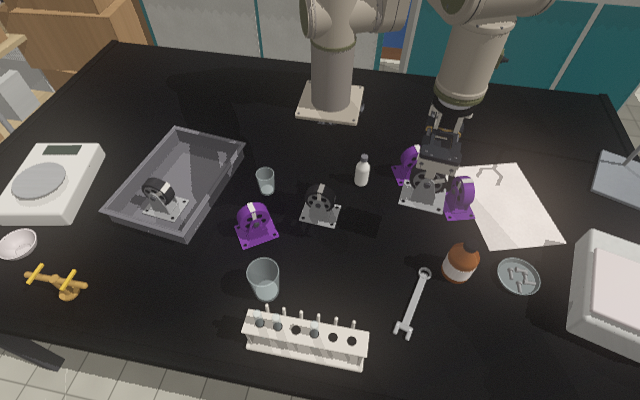

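Q is lifted level. Carrying it across.

{"op": "jog_arm", "data": {"targets": [[0.5,-3,0,0,0,0,1],[0.5,-8,-0.2,0,0,0,1],[0.5,-13.5,-0.4,0,0,0,1],[0.5,-19,-0.6,0,0,0,1],[0.5,-25,-1,0,0,0,1]]}}

```text
t: 17.32
tool_pos: [0.4673, 0.0481, 0.2225]
orientation: [0.109, 1.57, -0.109]
force: [1.4, -1.3, -4.6]
opening: 0.0298
```

{"op": "jog_arm", "data": {"targets": [[0,-6,-0.3,0,0,0,1],[0,-12,-0.6,0,0,0,1],[0,-18,-0.9,0,0,0,1],[0,-24,-1.2,0,0,0,1],[0,-29,-1.5,0,0,0,1]]}}

```text
t: 17.95
tool_pos: [0.4103, -0.2384, 0.2201]
orientation: [0.112, 1.573, -0.109]
force: [1.0, 0.7, -4.8]
opening: 0.0298
```

```bash
python3 - <<'E'
from h import *
s=robot.read_state()
print(s['tool_pos'],s['opening'],s['force'],row(.393,-.344,.225,-7.6))
E
```

```text
[ 0.41029424 -0.23837441  0.22009325] 0.02975225199418048 [ 1.03239592  0.73852755 -4.79841731] [-0.5, -10.7, -0.24, -0.4, -0.3, -0.1]
```

{"op": "jog_arm", "data": {"targets": [[-0.3,-5,-0.1,0,0,0,1],[-0.3,-9.5,-0.2,-0.4,-0.3,0,1],[0,-10.7,-0.2,-0.4,-0.3,0,1],[3,-10.7,-0.2,-0.4,-0.3,0,1],[6,-10.7,-0.2,-0.4,-0.3,0,1]]}}

```text
t: 18.58
tool_pos: [0.3925, -0.3428, 0.1574]
orientation: [0.108, 1.569, -0.102]
force: [0.9, -0.0, -5.7]
opening: 0.0293
```

```bash
python3 - <<'E'
from h import *
snap('scene','s7.png');s=robot.read_state()
print(s['tool_pos'],s['opening'],s['force'],row(.393,-.344,.088,-7.6))
a=cv2.imread('pics/s7.png');cv2.imwrite('pics/s7z.png',cv2.resize(a[60:260,80:280],None,fx=3,fy=3))
E
```

```text
[ 0.39057731 -0.34064575  0.15232554] 0.02979985117267701 [-1.76059742  1.86432961 -8.7168394 ] [6.43, -0.35, 0.33, -0.0, -0.4, -0.4]
```

View pics/s7z.png

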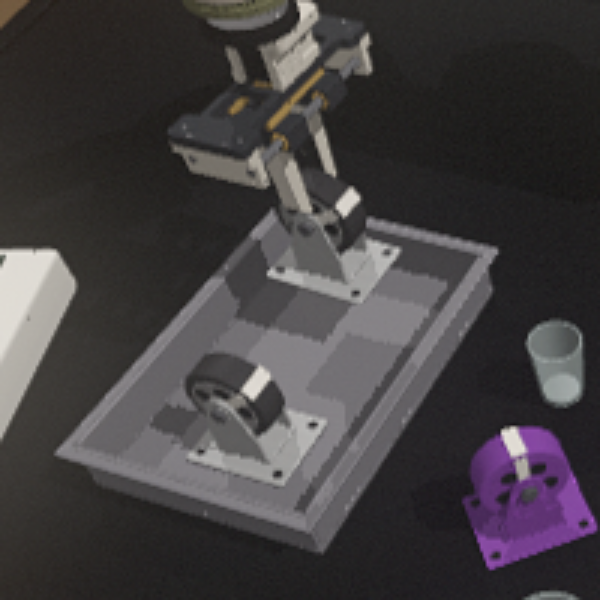

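{"op": "jog_arm", "data": {"targets": [[2,-0.3,0.3,0,0,0,1],[5,-0.3,0.3,0,0,0,1],[6.2,-0.3,0.3,0,0,0,1],[6.5,-0.3,0.3,0,0,0,1],[6.5,-0.3,0.3,0,0,0,1]]}}

```text
t: 19.25
tool_pos: [0.3932, -0.3434, 0.0878]
orientation: [0.111, 1.574, -0.098]
force: [0.2, -0.3, -5.3]
opening: 0.0298
```

{"op": "jog_arm", "data": {"targets": [[0.1,0,0,0,0,0,1],[0.1,0,0,0,0,0,0.3],[0.1,0,0,0,0,0,0.3],[0.1,0,0,0,0,0,0.3],[-3,0,0,0,0,0,0.3]]}}

```text
t: 19.88
tool_pos: [0.3919, -0.3421, 0.1156]
orientation: [0.113, 1.578, -0.096]
force: [0.8, -0.0, 0.3]
opening: 0.0629
```

{"op": "jog_arm", "data": {"targets": [[-5,0,0,0,0,0,0.3],[-10,0,0,0,0,0,0.3],[-12,0,0,0,0,0,0.3],[-12,0,0,0,0,0,0.3]]}}

```text
t: 20.38
tool_pos: [0.3936, -0.3443, 0.2369]
orientation: [0.112, 1.576, -0.097]
force: [-0.2, 0.0, -0.0]
opening: 0.0648
```

```bash
python3 - <<'E'
from h import *
snap('scene','s8.png');snap('top','t8.png');s=robot.read_state();print(s['tool_pos'],s['force'],s['t'])
E
```

```text
[ 0.39236515 -0.34298619  0.23361579] [ 0.36734847  0.01713588 -0.7982208 ] 20.475
```

View pics/s8.png

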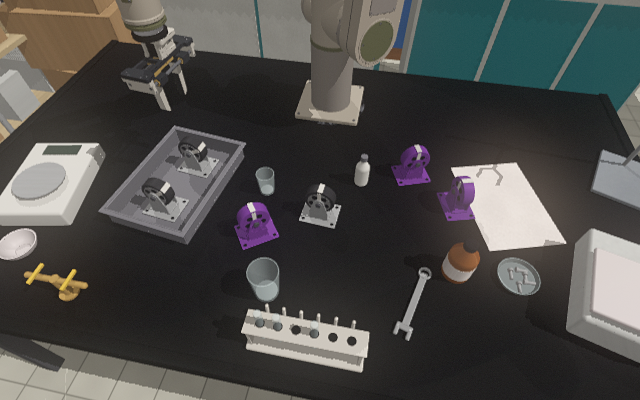

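View pics/t8.png

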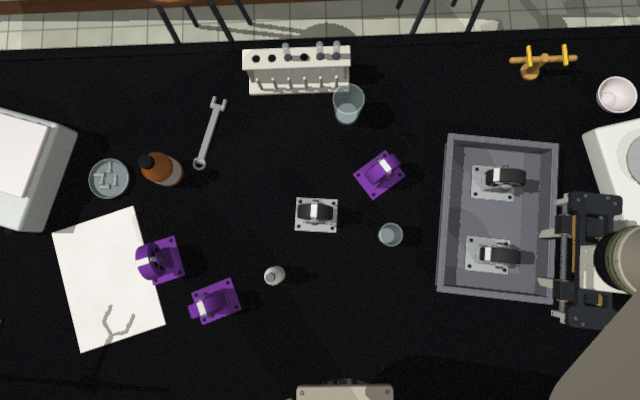

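Both binders stand in the tray. R's chalk is at the top again, so I'll check in the saved frames that this is a full forward turn and not a roll-back.

```bash
python3 - <<'E'
from h import *
fs=['scene0','r0','r3','r2_0','r2_3','q0','q3','q2_0','q2_3','p0','p3','s3','s5','s6','s7','s8']
g=[cv2.resize(cv2.imread(f'pics/{f}.png')[172:230,292:350],None,fx=2.5,fy=2.5) for f in fs]
cv2.imwrite('pics/Rseq.png',np.vstack([np.hstack(g[i:i+4]) for i in range(0,16,4)]))
E
```

```text
(no output)
```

View pics/Rseq.png

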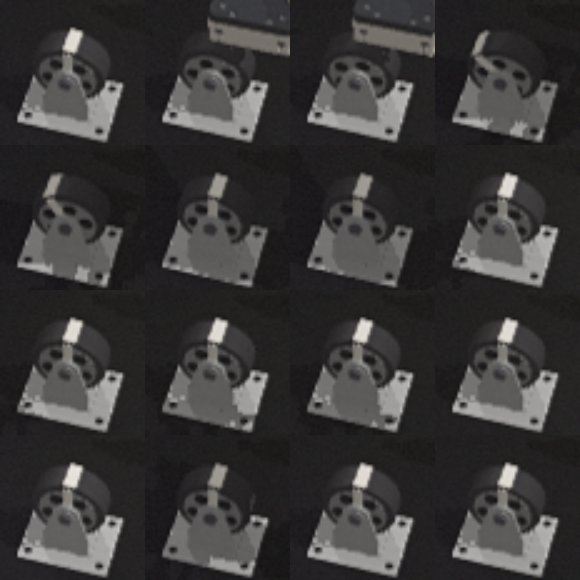

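The frames show forward motion throughout: the chalk disappears, re-emerges on the left moving clockwise, and stops by about t=5.1. Stopping exactly at the top is suspicious, though, and time is ample. I'll give R a second, brisker flick to be sure of both the verdict and its angle.

```bash
python3 - <<'E'
from h import *
print(row(.499,.0405,.20,-4))
E
```

```text
[3.77, 39.38, 5.53, -3.6, -0.7, -0.7]
```

{"op": "jog_arm", "data": {"targets": [[1,39.4,5.5,-3.6,-0.7,-0.7,1],[1,39.4,5.5,-3.6,-0.7,-0.7,1],[1,39.4,5.5,-3.6,-0.7,-0.7,1],[1,39.4,5.5,-3.6,-0.7,-0.7,1],[1,39.4,5.5,-3.6,-0.7,-0.7,1]], "squeeze": 10}}

```text
t: 21.1
tool_pos: [0.4751, -0.0402, 0.2267]
orientation: [0.056, 1.573, -0.055]
force: [1.1, -0.4, 0.1]
opening: 0.0199
```

```bash
python3 - <<'E'
from h import *
print(row(.499,.0405,.12,-4))
E
```

```text
[10.67, 8.21, 1.85, -0.0, -0.2, -0.0]
```

{"op": "jog_arm", "data": {"targets": [[2,5,1.2,0,0,0,1],[4,8.2,1.85,0,0,0,1],[9,8.2,1.85,0,0,0,1],[10.6,8.2,1.85,0,0,0,1],[10.6,8.2,1.85,0,0,0,1]]}}

```text
t: 21.72
tool_pos: [0.4971, 0.0401, 0.1185]
orientation: [0.056, 1.578, -0.055]
force: [-0.6, -0.1, 0.2]
opening: 0.0007
```

```bash
python3 - <<'E'
from h import *
s=robot.read_state();print(s['tool_pos'],s['opening'],row(.499,.0405,.105,-4))
E
```

```text
[0.49706168 0.04008373 0.11854544] 0.000724477286515619 [1.35, 0.05, 0.2, -0.1, -0.5, -0.0]
```

{"op": "jog_arm", "data": {"targets": [[0.8,0,0.1,0,0,0,1],[1.2,0,0.1,0,0,0,1],[1.4,0,0.1,0,0,0,1]]}}

```text
t: 22.1
tool_pos: [0.4985, 0.0397, 0.1053]
orientation: [0.057, 1.577, -0.056]
force: [-2.1, -1.3, 9.4]
opening: 0.0006
```

{"op": "jog_arm", "data": {"targets": [[0.1,3,0,0,0,0,1],[0,7,0,0,0,0,1],[-4,12,0,0,0,0,1]]}}

```text
t: 22.48
tool_pos: [0.5052, 0.1583, 0.1421]
orientation: [0.057, 1.582, -0.058]
force: [1.6, -0.6, 0.2]
opening: 0.0006
```

```bash
python3 - <<'E'
from h import *
burst('r3_',(290,350,170,230),n=8,fx=3)
burst('r4_',(290,350,170,230),n=8,fx=3)
a=np.vstack([cv2.imread('pics/r3_.png'),cv2.imread('pics/r4_.png')]);cv2.imwrite('pics/r34.png',cv2.resize(a,None,fx=.8,fy=.8))
E
```

```text
(no output)
```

View pics/r34.png

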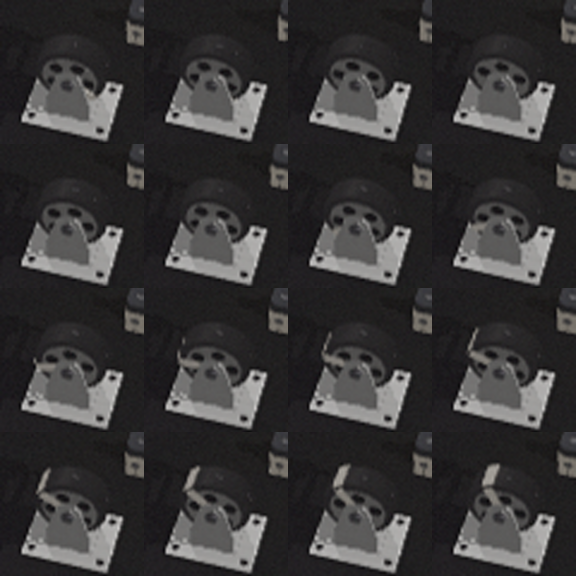

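The flick shows it clearly: R coasts forward past a full turn with the finger gone. I'm retreating, then a final check.

{"op": "jog_arm", "data": {"targets": [[-5,0,-2,0,0,0,1],[-9,0,-2,0,0,0,1],[-9,0,-2,0,0,0,1],[-9,0,-2,0,0,0,1],[-9,0,-2,0,0,0,1]]}}

```text
t: 23.9
tool_pos: [0.4871, 0.1591, 0.2326]
orientation: [0.056, 1.58, -0.057]
force: [0.7, -0.9, 0.3]
opening: 0.0005
```

{"op": "jog_arm", "data": {"targets": [[0,0,0,0,0,0,1],[0,0,0,0,0,0,1],[0,0,0,0,0,0,1],[0,0,0,0,0,0,1],[0,0,0,0,0,0,1]]}}

```text
t: 24.52
tool_pos: [0.4872, 0.1591, 0.2327]
orientation: [0.056, 1.58, -0.057]
force: [0.0, -0.3, 0.1]
opening: 0.0004
```

```bash
python3 - <<'E'
from h import *
snap('scene','s9.png');s=robot.read_state();print(s['tool_pos'],s['force'],s['t'])
E
```

```text
[0.48718609 0.15909985 0.23272924] [0.13724771 0.21781146 0.48840175] 24.575
```

View pics/s9.png

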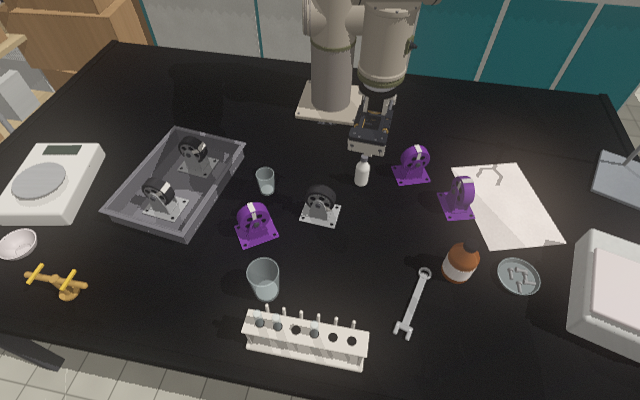

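The two binders stand in the tray at (160,198) and (195,155). R is in its place at (320,208) with its chalk out of sight, the bystanders are unmoved and the arm is clear. Handing in.

```bash
python3 -c "
from h import *
print(ticket.close_job())"
```

```text
the job is handed in; nothing more can be done
None
```

I spun all three grey-plated casters. Two of them bind, so I put both in the scrap tray. The third runs freely and stands where it began. I handed the job in at about 24.6 s of the 72 s allowed; no verdict is reported back.

| Caster | Starting position (x, y in m) | Flick result | Where it is now |
|---|---|---|---|
| Far | 0.638, 0.198 | Turned about 1 rad and stopped dead | Upright in the tray |
| Left | 0.513, 0.296 | Turned about 1.1 rad and stopped dead | Upright in the tray |
| Middle | 0.499, 0.056 | Kept coasting after the finger left | Standing in its place |

- **Second flick on the middle caster:** After the first flick its chalk line came to rest almost exactly at the top, so I could not rule out that it had rolled back. A second, brisker flick showed it coasting forward through a full turn with the finger well clear.
- **Last camera view:** Both binding casters stand in the tray. The beakers, bottles, spanner and purple look-alikes appear unmoved. The arm is clear of everything, with the wrist force near zero.
- **Not measured:** I judged wheel angles and bystander positions by eye from the pictures, not with sensors. No check failed.

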